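# Stack a two-tier cavity filter on its pinned build jig

## Robot

A 6-joint arm with a two-finger parallel gripper is mounted at the origin on a cart in front of the work surface, level with it; the furniture and walls round the work are solid. World frame = base frame: x ahead of the robot, y to its left, z up, the work surface at z = 0. Lengths are in m, angles in rad, forces in N, time in s.
With the tool pointing down it reaches from about 0.275 to 0.825 m from the base axis. Payload 5.2 kg.
Tool frame: the origin (TCP) lies midway between the tips of the shut fingers; the grasp point (between the pads) lies 19 mm behind it; z points along the fingers, y is the line along which they close (so a half turn about z gives the same grasp; the last joint's range is limited). The gripper opens to 93 mm and grips with 3 to 60 N. Pads are 15 mm wide; open, the fingers measure 128 mm over their backs; the gripper's body (75 mm by 188 mm) begins 65 mm behind the grasp point.
Start: joints at [0.932, 0.259, 1.535, -0, 1.348, -0.203], TCP at [0.232, 0.499, 0.219] pointing down, gripper open.
Joint ranges: [-3.14, 3.14], [-0.91, 2.08], [0.19, 2.58], [-1.22, 4.36], [0.22, 2.71], [-3.12, 3.12]. Speed limits (rad/s): [2.57, 2.57, 3.14, 3.14, 3.14, 3.14].

## Interface

Orientations are given as a unit quaternion [w, x, y, z].
In Python, from bench import bot, capture, job, models gives the robot as it stands.
- The arm moves only by the tool send_rows, never from a script. Its argument "plan" is a list of rows, each a list of 7 numbers: the shift along the world's x, y, z in parts of the range, where 1.0 means 1 m, then the turn, a rotation vector about the world's x, y, z in shares of 360 degrees (1.0 is 360 degrees), then the opening, from 0 (shut) to 1 (fully open). A call has 1 to 5 rows; each row is the pose to reach, as a shift and turn from the pose commanded when the call began; what a row does not reach only later rows make up. A row lasts 1/8 s, in which the tool goes at most 62.5 mm and 10.7 degrees, less where a joint would pass 70% of its speed; a pose out of reach is approached as far as the arm can. No shift or turn number may pass 1 either way. A call with a gripper value outside its range is refused whole. The fingers move at their own pace and stop on an object; the grip force is fixed at half the most. Time passes only in rows, so rows that repeat a pose let the fingers close. It gives the time, the measured TCP pose, the force, the opening and the grip force at its end, in the units of the state.
- bot.get_state(): the state, without advancing time (a new reading comes with each control period).
- capture(name): name is "side" or "top" or "wrist"; returns a dict with "frame" (420x560x3 uint8, red, green, blue), "fx", "fy", "cx", "cy" (pixels), "rvec" (rotation vector, rad) and "tvec" (3), from world to camera coordinates, as OpenCV has them; the wrist camera has in their place "mount" (4x4, takes a point from camera to tool coordinates, whose origin is the TCP and whose axes are the flange's). Camera axes: x right, y down, z forward; pixel columns grow to the right and rows downward; lengths in m; the calibration is good to about 2 mm. A picture is of the moment at which its call begins: read the wrist's pose just before it. There is no depth.
- job.job_done(): hands the job in; it is judged then, once.
Trained networks look in a picture, given as the dict that the camera call returned (one of the last four; its "shot" number tells which), for a name from the list of things; names that differ only in an ending like _2 or _b are one class to them, and where a whole thing is asked for, a point or a joint stands for the part that bears it (a point fixed in the world has none). Each returns a list of dicts, best first, with "confidence" (0 to 1); they miss things now and then, are a little off and sometimes report something else, mostly with a low value. They report only what shows in the picture. A call takes as long as a camera call. They do not tell look-alikes from the thing itself.
- models.search_frame(picture, label): "position" ([x, y, z] in m, in the coordinates of the camera as it stood for that picture, good to about 4 mm: the middle of the surface that is visible of it).
- models.spot_point(picture, label): "position" ([x, y, z] in m, in the coordinates of the camera as it stood for that picture, good to about 4 mm: a listed point, or the origin of a listed thing).
The state is a dict: "time": time; "joints": joint angles; "dq": joint speeds; "joint_torque": joint torques, N m; "position": TCP position; "eef_rot": TCP orientation; "contact_force": force on the tool from outside, world axes, zero at the start; "moment": the same for the moment, N m; "finger_gap": opening from 0.0 (shut) to 1.0 (fully open); "grasp_force": force on a finger pad.
Only numpy, scipy, OpenCV 4.12 (cv2) and the standard library are available. Lean on these libraries where they do the work, as an engineer would, in place of code of your own. Each camera call takes 0.05 s, during which the arm holds its last target. There are 200 camera calls.

## Task

Build up the cavity filter on the jig with the two upright guide pins: first the deep body with the connectors on its ends, then the slotted iris plate, then the open frame, and last the cover with the tuning screws. Each part goes over both pins, same side up as it lies now (either way round), and right down flat on the one below; lower the parts, do not drop or force them, and leave the dish of screws and the torque wrench where they are.

Things in the scene. Friction and masses are not known exactly. Their poses are not given: they have to be found in the camera images.
- build_jig: Fixed black plate 146 (x) x 80 (y) mm, top 10 mm above the bench, a raised land 108 x 40 mm on it (top at 16 mm), cap screws at the corners (13.5 mm). Two upright 8 mm steel guide pins at x = +44 and -44 mm, y = 0: straight up to 62 mm above the bench, then tapering to a 3 mm tip at 74 mm. Origin: centre of the underside, on the bench; x runs through both pins, z up.
- jig_land (a point): Centre of the land of the jig, midway between the pins, 16 mm above the bench; the first part rests here. Axes as the jig's.
- cavity_body: Deep aluminium body, 110 (x) x 56 (y) x 24 mm, 0.24 kg: two floored pockets, a round post in each, and a brass coaxial connector sticking out 12 mm from each end. Like all four parts it has plain flat long sides (grasp across the 56 mm) and 10.5 mm round through holes for the pins at x = +44 and -44 mm, y = 0. Origin: centre of the underside; x along the long side, z up.
- iris_plate: Flat brass plate, 110 (x) x 56 (y) x 6 mm (z), 0.13 kg, with two rectangular windows 8 x 30 mm through it at x = +17 and x = -17 mm, and the two pin holes near the ends (x = +44 and -44 mm). Lies flat on the bench. Origin: centre of the underside; x along the long side, z up.
- cavity_frame: Open aluminium frame, 110 (x) x 56 (y) x 18 mm (z), 0.14 kg: solid ends with the pin holes (x = +44 and -44 mm), thin long walls and a stub partition in the middle, no floor and no connectors (the bench shows through). Origin: centre of the underside; x along the long side, z up.
- tuning_cover: Flat aluminium cover, 110 (x) x 56 (y) x 6 mm (z), 0.13 kg, with three brass tuning screws with steel lock nuts standing 10 mm above it in a row along its middle, and the two pin holes near the ends (x = +44 and -44 mm). Lies flat, screws up. Origin: centre of the underside; x along the long side, z up.
- screw_dish: Bystander: round steel dish of small screws, 94 mm wide, 18 mm high. Origin: centre of the underside.
- sma_wrench: Bystander: small torque wrench with a red handle, 21 x 147 x 19 mm, lying flat at the left. Origin: about its middle, on the bench. Behind it, to the left, the black fan of a fume extractor hangs low over the bench: keep the arm in front of it and to its right.
Things that resemble listed ones, but are neither listed nor needed, are in the scene too. Of the things that look like the iris_plate, take the one that is farthest from the robot's base at the start.

How it is judged:
By the outcome, as a careful person would: the job done as asked, in the order asked, and still so for the second after the job is handed in, with the robot touching nothing.
It also fails if it takes over 109 s, if anything falls off the work surface, if the arm or the gripper's body presses on something with over 40 N, if the wrist force passes 120 N, or if a joint passes its speed limit or range.

## Working session

There is one attempt and no reset: what is moved stays moved. The work goes in short steps, Python scripts to look and compute and a tool call to move; the robot and the scene stay as the last step left them, time stands still between calls to the robot, and variables do not carry over. Pictures are saved under pics/ and viewed, at most 15 in all, crops included, and the job is handed in when it is done.

Besides the shell and the picture viewer there is one more tool, called by a JSON object that holds its "api" and its "payload". send_rows: Moves the arm, as the interface text tells. Its arguments: {"type":"object","properties":{"plan":{"type":"array","items":{"type":"array","items":{"type":"number"}}}},"required":["plan"]}

```bash
ls; mkdir -p pics; cat > h.py <<'E'
import numpy as np, cv2
from scipy.spatial.transform import Rotation as R
from bench import bot, capture, job, models
def save(p,n): cv2.imwrite(f'pics/{n}.png',p['frame'][:,:,::-1])
def c2w(p,st=None):
    T=np.eye(4)
    if 'mount' in p:
        q=st['eef_rot']; T[:3,:3]=R.from_quat([q[1],q[2],q[3],q[0]]).as_matrix(); T[:3,3]=st['position']
        return T@np.array(p['mount'])
    Rm=cv2.Rodrigues(np.array(p['rvec'],float))[0]; T[:3,:3]=Rm.T; T[:3,3]=-Rm.T@np.array(p['tvec'],float).ravel(); return T
def pix2w(p,uv,z,st=None):
    T=c2w(p,st); uv=np.atleast_2d(uv).astype(float)
    d=np.c_[(uv[:,0]-p['cx'])/p['fx'],(uv[:,1]-p['cy'])/p['fy'],np.ones(len(uv))]@T[:3,:3].T
    o=T[:3,3]; return o+d*((z-o[2])/d[:,2])[:,None]
def w2pix(p,X,st=None):
    T=np.linalg.inv(c2w(p,st)); X=np.atleast_2d(X)@T[:3,:3].T+T[:3,3]
    return np.c_[X[:,0]/X[:,2]*p['fx']+p['cx'],X[:,1]/X[:,2]*p['fy']+p['cy']]
E
python3 - <<'E'
from h import *
np.set_printoptions(precision=3,suppress=True)
p=capture('top');save(p,'top');s=capture('side');save(s,'side')
T=c2w(p);print(T, p['fx'])
for l in ['build_jig','jig_land','cavity_body','iris_plate','cavity_frame','tuning_cover','screw_dish','sma_wrench']:
  for d in models.spot_point(p,l): 
    x=(T@np.r_[d['position'],1])[:3];print(l,x,round(d['confidence'],2),w2pix(p,x)[0])
print(bot.get_state())
E
```

```text
pics
[[-0.102 -0.975  0.197  0.348]
 [-0.995  0.1   -0.018 -0.022]
 [-0.002 -0.198 -0.98   0.967]
 [ 0.     0.     0.     1.   ]] 396.6598581210476
build_jig [ 0.656  0.088 -0.002] 0.77 [226.695 170.303]
jig_land [0.662 0.095 0.02 ] 0.79 [222.586 165.681]
cavity_body [ 0.477 -0.242 -0.   ] 0.84 [365.554 226.426]
cavity_body [ 0.498 -0.013 -0.   ] 0.35 [272.363 227.278]
iris_plate [ 0.654 -0.116 -0.003] 0.69 [306.224 163.185]
iris_plate [ 0.358  0.049 -0.002] 0.68 [252.088 287.562]
tuning_cover [0.481 0.181 0.004] 0.62 [193.577 241.916]
screw_dish [ 0.645 -0.359 -0.002] 0.61 [401.412 157.373]
sma_wrench [ 0.666  0.29  -0.   ] 0.61 [146.854 174.213]
{'time': 0.5, 'joints': array([ 0.932,  0.259,  1.535, -0.   ,  1.348, -0.203]), 'dq': array([ 0.001, -0.001, -0.001,  0.001,  0.001,  0.   ]), 'joint_torque': array([ -0.002, -43.681, -28.407,   0.072,   0.032,  -0.   ]), 'position': array([0.232, 0.499, 0.219]), 'eef_rot': array([-0.   ,  0.216,  0.976, -0.   ]), 'contact_force': array([0.018, 0.4  , 0.244]), 'moment': array([-0.043, -0.016, -0.027]), 'grasp_force': 0.0, 'finger_gap': 1.002977371083512}
```

View pics/top.png

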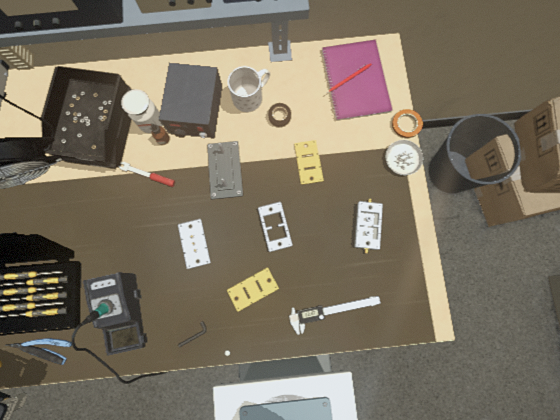

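View pics/side.png

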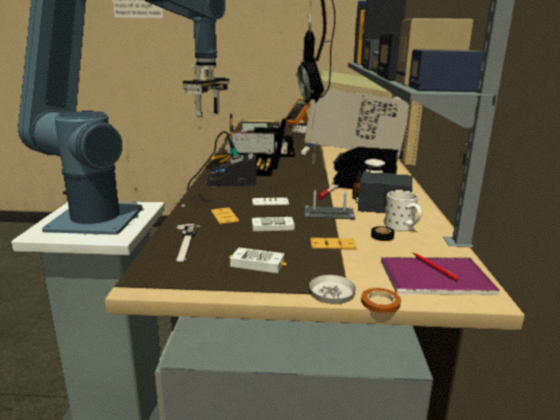

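The top view shows the jig at (225,170), the body with connectors at (368,225), and the open frame at (274,227). The cover with screws is at (194,244), the far brass plate at (308,163), and its look-alike at (252,288). The side view agrees. Next I'll refine the poses by segmentation.

```bash
cat >> h.py <<'E'
np.set_printoptions(precision=4,suppress=True)
def seg(p,uv,kind,ztop,st=None,r=60,close=9):
    """minAreaRect of the blob near uv, rectified onto plane ztop (0.25mm/px); returns center, long axis deg, sizes"""
    f=cv2.cvtColor(p['frame'],cv2.COLOR_RGB2HSV)
    m=(cv2.inRange(f,(0,0,130),(180,60,255)) if kind=='w' else cv2.inRange(f,(15,90,90),(35,255,255)))
    m=cv2.morphologyEx(m,cv2.MORPH_OPEN,np.ones((3,3)))
    box=np.zeros_like(m);u,v=map(int,uv);box[max(0,v-r):v+r,max(0,u-r):u+r]=255;m&=box
    m=cv2.morphologyEx(m,cv2.MORPH_CLOSE,np.ones((close,close)))
    cs=cv2.findContours(m,cv2.RETR_EXTERNAL,cv2.CHAIN_APPROX_NONE)[0]
    c=max(cs,key=cv2.contourArea)[:,0,:]
    W=pix2w(p,c,ztop,st)[:,:2]
    (cx,cy),(w,h),a=cv2.minAreaRect((W*1000).astype(np.float32))
    if h>w: w,h,a=h,w,a+90
    return np.array([cx,cy])/1000,(a+90)%180-90,(w,h)
E
python3 - <<'E'
from h import *
p=capture('top')
for n,uv,k,z in [('body',(368,225),'w',.024),('iris',(308,163),'y',.006),('frame',(274,227),'w',.018),('cover',(194,244),'w',.006)]:
    print(n,*seg(p,uv,k,z,r=35))
w=capture('wrist');print(np.array(w['mount']),w['fx'],w['cx'],w['cy'])
E
```

```text
body [ 0.4775 -0.2447] -12.022132873535156 (113.69227600097656, 60.14392852783203)
iris [ 0.6543 -0.12  ] 2.917525291442871 (110.97886657714844, 61.83811569213867)
frame [ 0.4981 -0.0196] 8.551261901855469 (113.44732666015625, 59.84523010253906)
cover [0.4787 0.1813] 8.256587982177734 (113.52584838867188, 59.62755584716797)
[[ 0.0004 -0.9552 -0.2958  0.0819]
 [ 1.     -0.0001  0.0017 -0.0003]
 [-0.0016 -0.2958  0.9552 -0.1651]
 [ 0.      0.      0.      1.    ]] 291.7647915855675 281.2548169315379 208.90117321815188
```

The rows are not in the units I measure in: turns go in shares of 360 degrees. I convert before sending: 25 degrees is 0.0694.

{"api": "send_rows", "payload": {"plan": [[0.368,-0.409,0,0,0,0.0694,1],[0.368,-0.409,0,0,0,0.0694,1],[0.368,-0.409,0,0,0,0.0694,1],[0.368,-0.409,0,0,0,0.0694,1],[0.368,-0.409,0,0,0,0.0694,1]]}}

```text
time: 1.23
position: [0.434, 0.2747, 0.219]
eef_rot: [0.0, -0.0, 1.0, 0.0]
contact_force: [1.1, 0.4, -0.1]
finger_gap: 1.0
grasp_force: 0.0
```

{"api": "send_rows", "payload": {"plan": [[0,0,0,0,0,0,1],[0,0,0,0,0,0,1]]}}

```text
time: 1.48
position: [0.4325, 0.2763, 0.2186]
eef_rot: [-0.0, 0.0, 1.0, 0.0]
contact_force: [0.3, 0.3, -0.2]
finger_gap: 0.999
grasp_force: 0.0
```

{"api": "send_rows", "payload": {"plan": [[0.168,-0.186,0,0,0,0,1],[0.168,-0.186,0,0,0,0,1],[0.168,-0.186,0,0,0,0,1],[0.168,-0.186,0,0,0,0,1],[0.168,-0.186,0,0,0,0,1]]}}

```text
time: 2.1
position: [0.6026, 0.0888, 0.2179]
eef_rot: [0.0, 0.001, 1.0, -0.0]
contact_force: [-1.1, 1.3, 0.0]
finger_gap: 1.0
grasp_force: 0.0
```

{"api": "send_rows", "payload": {"plan": [[0,0,0,0,0,0,1],[0,0,0,0,0,0,1]]}}

```text
time: 2.35
position: [0.5997, 0.0924, 0.2189]
eef_rot: [-0.0, -0.002, 1.0, 0.0]
contact_force: [-0.3, 0.9, -0.3]
finger_gap: 0.998
grasp_force: 0.0
```

```bash
python3 - <<'E'
from h import *
st=bot.get_state();w=capture('wrist');save(w,'wj');print(st['position'],st['time'])
np.savez('wj.npz',frame=w['frame'],pos=st['position'],q=st['eef_rot'])
T=c2w(w,st)
for l in ['build_jig','jig_land']:
  for d in models.spot_point(w,l):
    x=(T@np.r_[d['position'],1])[:3];print(l,x,d['confidence'])
E
```

```text
[0.5997 0.0924 0.2189] 2.35
build_jig [0.6617 0.0932 0.0003] 0.9
jig_land [0.6587 0.0946 0.0163] 0.6
```

View pics/wj.png

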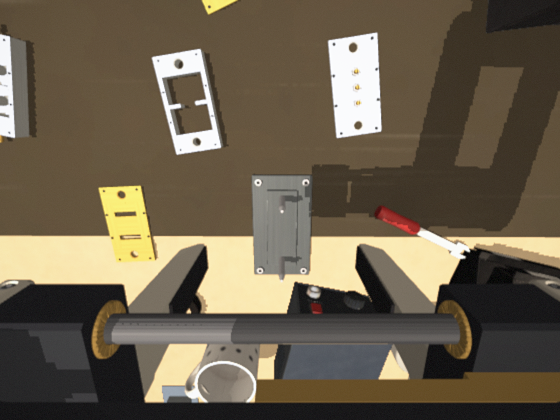

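The wrist view shows the jig at x 252–311, y 175–275, with its corner screws at (258,183), (306,183), (260,270) and (305,270). The two pins are near (281,205) and (281,270). I'll zoom in on it.

```bash
python3 - <<'E'
from h import *
w=cv2.imread('pics/wj.png')[165:285,235:330]
w=cv2.resize(w,None,fx=5,fy=5,interpolation=cv2.INTER_CUBIC)
w=cv2.convertScaleAbs(w,alpha=1.6)
cv2.imwrite('pics/wjc.png',w)
E
```

```text
(no output)
```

View pics/wjc.png

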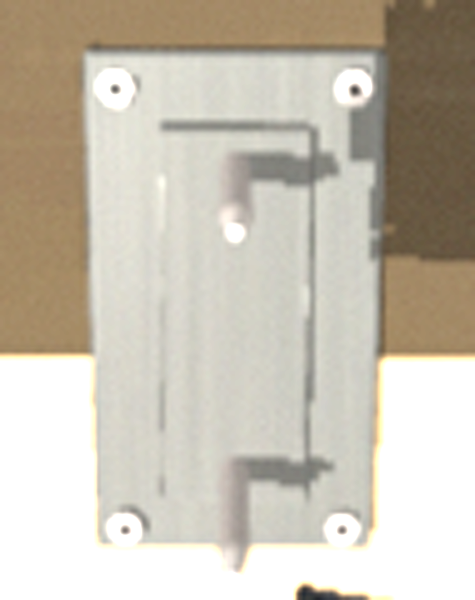

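```bash
python3 - <<'E'
from h import *
w=capture('wrist');st=bot.get_state();print(st['position'],st['time'])
f=lambda a:np.array(a)/5-.4+[235,165]
S=pix2w(w,f([(115,89),(354,90),(124,530),(342,530)]),.0135,st);print(S,S.mean(0))
d=S[2]+S[3]-S[0]-S[1];e=S[1]+S[3]-S[0]-S[2];print(np.degrees(np.arctan2(d[1],d[0])),np.degrees(np.arctan2(-e[0],e[1])),np.linalg.norm(d[:2])/2,np.linalg.norm(e[:2])/2)
P=pix2w(w,f([(235,232),(235,562)]),.074,st);print(P,P.mean(0))
for n,uv,k,z in [('iris',(127,223),'y',.006),('frame',(187,100),'w',.018),('cover',(357,85),'w',.006)]:
    print(n,*seg(w,uv,k,z,st,r=62))
E
```

```text
[0.6003 0.0914 0.2191] 2.55
[[0.5975 0.0607 0.0135]
 [0.5976 0.1226 0.0135]
 [0.7254 0.0606 0.0135]
 [0.7253 0.1227 0.0135]] [0.6615 0.0916 0.0135]
-0.02462512917376686 -0.006648858262130313 0.12776544168412018 0.06196057224110041
[[0.617  0.0917 0.074 ]
 [0.7001 0.0919 0.074 ]] [0.6586 0.0918 0.074 ]
iris [ 0.6429 -0.1194] -89.85995623469353 (181.0865478515625, 143.02830505371094)
frame [ 0.502  -0.0188] 8.623099327087402 (111.36034393310547, 58.17533874511719)
cover [0.4822 0.1809] 8.449275970458984 (111.6609878540039, 57.838871002197266)
```

To row units: -12 degrees is -0.0333.

{"api": "send_rows", "payload": {"plan": [[-0.178,-0.324,0,0,0,-0.0333,1],[-0.178,-0.324,0,0,0,-0.0333,1],[-0.178,-0.324,0,0,0,-0.0333,1],[-0.178,-0.324,0,0,0,-0.0333,1],[-0.178,-0.324,0,0,0,-0.0333,1]]}}

```text
time: 3.18
position: [0.4493, -0.1848, 0.2192]
eef_rot: [0.001, 0.104, 0.995, -0.0]
contact_force: [0.3, -0.9, -0.6]
finger_gap: 0.998
grasp_force: 0.0
```

```bash
python3 - <<'E'
from h import *
st=bot.get_state();print(st['position'],st['time'])
E
```

```text
[ 0.4493 -0.1848  0.2192] 3.175
```

{"api": "send_rows", "payload": {"plan": [[-0.025,-0.045,0,0,0,0,1],[-0.025,-0.045,0,0,0,0,1],[-0.025,-0.045,0,0,0,0,1]]}}

```text
time: 3.55
position: [0.4255, -0.2282, 0.2188]
eef_rot: [0.0, 0.105, 0.995, 0.0]
contact_force: [-0.3, 0.3, -0.6]
finger_gap: 1.004
grasp_force: 0.0
```

```bash
python3 - <<'E'
from h import *
w=capture('wrist');st=bot.get_state();w=capture('wrist');save(w,'wb');print(st['position'],st['time'],st['eef_rot'])
u=w2pix(w,[.481,-.244,.024],st)[0];print(u)
print(*seg(w,u,'w',.024,st,r=75))
E
```

```text
[ 0.4257 -0.2276  0.2188] 3.6 [0.0002 0.1039 0.9946 0.0002]
[277.5914 228.9854]
[ 0.4797 -0.2447] -11.9683837890625 (111.14749908447266, 57.75253677368164)
```

View pics/wb.png

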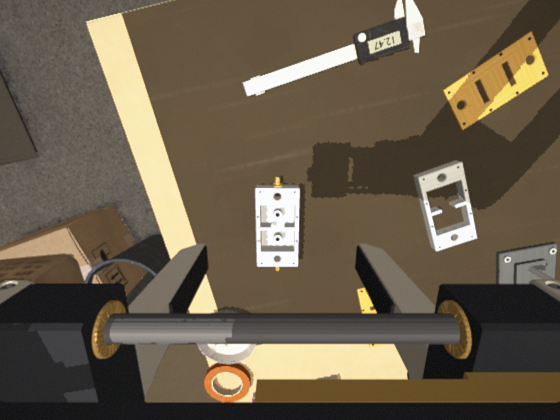

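The wrist view shows the body top at u 256–300, v 186–266, with its connectors along the tool's x axis. It is well aligned, so I'll descend.

{"api": "send_rows", "payload": {"plan": [[0.054,-0.017,-0.04,0,0,0,1],[0.054,-0.017,-0.1,0,0,0,1],[0.054,-0.017,-0.15,0,0,0,1],[0.054,-0.017,-0.18,0,0,0,1],[0.054,-0.017,-0.2,0,0,0,1]]}}

```text
time: 4.28
position: [0.4795, -0.2433, 0.0167]
eef_rot: [-0.001, 0.103, 0.995, 0.001]
contact_force: [0.3, -0.5, -0.4]
finger_gap: 0.998
grasp_force: 0.0
```

{"api": "send_rows", "payload": {"plan": [[0,0,-0.007,0,0,0,1],[0,0,-0.013,0,0,0,1],[0,0,-0.013,0,0,0,1],[0,0,-0.013,0,0,0,0.5],[0,0,-0.013,0,0,0,0.5]]}}

```text
time: 4.9
position: [0.4797, -0.246, 0.0063]
eef_rot: [0.001, 0.104, 0.995, -0.0]
contact_force: [0.3, -0.7, -0.3]
finger_gap: 0.836
grasp_force: 0.0
```

{"api": "send_rows", "payload": {"plan": [[0,0,0,0,0,0,0.5],[0,0,0,0,0,0,0.5],[0,0,0,0,0,0,0.5],[0,0,0,0,0,0,0.5]]}}

```text
time: 5.4
position: [0.4794, -0.2456, 0.0058]
eef_rot: [0.0, 0.104, 0.995, 0.0]
contact_force: [-0.5, 2.1, 3.2]
finger_gap: 0.597
grasp_force: 30.0
```

To row units: 12 degrees is 0.0333.

{"api": "send_rows", "payload": {"plan": [[0,0,0.03,0,0,0,0.5],[0,0,0.08,0,0,0,0.5],[0,0.03,0.1,0,0,0.0083,0.5],[0.03,0.08,0.1,0,0,0.0333,0.5],[0.055,0.13,0.1,0,0,0.0333,0.5]]}}

```text
time: 6.02
position: [0.5349, -0.1149, 0.1058]
eef_rot: [0.0, -0.0, 1.0, -0.0]
contact_force: [0.6, -0.2, -2.6]
finger_gap: 0.603
grasp_force: 30.0
```

{"api": "send_rows", "payload": {"plan": [[0.03,0.05,0,0,0,0,0.5],[0.06,0.1,0,0,0,0,0.5],[0.09,0.15,0,0,0,0,0.5],[0.116,0.19,0,0,0,0,0.5],[0.126,0.207,0,0,0,0,0.5]]}}

```text
time: 6.65
position: [0.6607, 0.0938, 0.1045]
eef_rot: [-0.001, -0.002, 1.0, 0.0]
contact_force: [-0.7, -1.0, -2.8]
finger_gap: 0.599
grasp_force: 30.0
```

{"api": "send_rows", "payload": {"plan": [[0,0,0,0,0,0,0.5],[0,0,0,0,0,0,0.5],[0,0,0,0,0,0,0.5]]}}

```text
time: 7.02
position: [0.6598, 0.0897, 0.1057]
eef_rot: [-0.0, 0.001, 1.0, -0.0]
contact_force: [-0.6, 0.1, -2.7]
finger_gap: 0.602
grasp_force: 30.0
```

```bash
python3 - <<'E'
from h import *
L=[]
for i in range(4): st=bot.get_state();L.append(st['position']);w=capture('wrist')
save(w,'wp1');print(np.array(L),st['eef_rot'],st['time'])
s=capture('side');cv2.imwrite('pics/s1.png',cv2.resize(s['frame'][150:260,260:400,::-1],None,fx=5,fy=5))
E
```

```text
[[0.6598 0.0897 0.1057]
 [0.6599 0.0898 0.1058]
 [0.6601 0.09   0.1059]
 [0.6602 0.0902 0.1059]] [ 0.      0.0004  1.     -0.0001] 7.175
```

View pics/wp1.png

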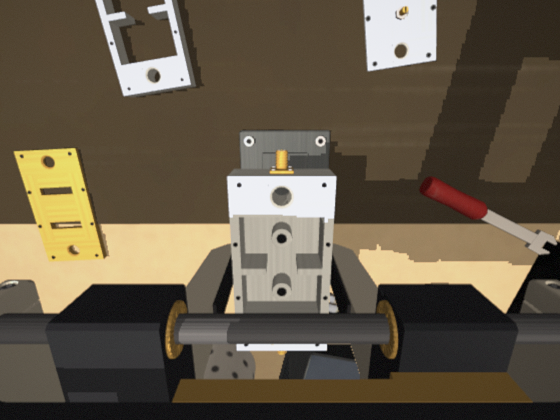

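The body is held over the jig, with its near hole at (281,196). The jig's near screws are at (249,141) and (320,141).

```bash
python3 - <<'E'
from h import *
L=[]
for i in range(3): st=bot.get_state();w=capture('wrist');L.append(st['position'])
print(np.array(L))
f=w['frame']
print('jig screws',pix2w(w,[(249,141),(320,141)],.0135,st))
zt=st['position'][2]-.0058+.024
print('hole',pix2w(w,[(281,196)],zt,st),'corners',pix2w(w,[(229,176),(335,176)],zt,st),zt)
cv2.imwrite('pics/c2.png',cv2.resize(f[120:220,220:345,::-1],None,fx=6,fy=6,interpolation=cv2.INTER_CUBIC))
E
```

```text
[[0.6603 0.0906 0.1059]
 [0.6603 0.0908 0.1059]
 [0.6603 0.091  0.1058]]
jig screws [[0.5969 0.0629 0.0135]
 [0.5969 0.1241 0.0135]]
hole [[0.6168 0.0904 0.124 ]] corners [[0.6063 0.0639 0.124 ]
 [0.6063 0.1179 0.124 ]] 0.12401903403036149
```

View pics/c2.png

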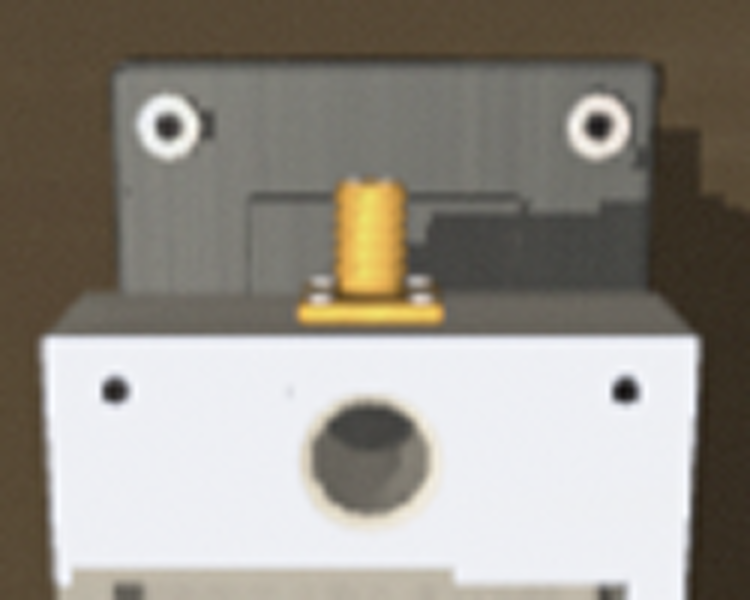

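{"api": "send_rows", "payload": {"plan": [[0,0.001,-0.01,0,0,0,0.5],[0,0.001,-0.02,0,0,0,0.5],[0,0.001,-0.028,0,0,0,0.5],[0,0.001,-0.034,0,0,0,0.5],[0,0.001,-0.034,0,0,0,0.5]]}}

```text
time: 8.05
position: [0.6599, 0.0923, 0.0708]
eef_rot: [-0.001, -0.0, 1.0, 0.0]
contact_force: [0.4, 0.4, -1.9]
finger_gap: 0.6
grasp_force: 30.0
```

```bash
python3 - <<'E'
from h import *
st=bot.get_state();w=capture('wrist');print(st['position'],st['contact_force'],st['moment'])
f=w['frame']
cv2.imwrite('pics/c3.png',cv2.resize(f[120:220,220:345,::-1],None,fx=6,fy=6,interpolation=cv2.INTER_CUBIC))
E
```

```text
[0.6599 0.0923 0.0708] [ 0.4156  0.4235 -1.9371] [ 0.0765  0.0228 -0.0042]
```

View pics/c3.png

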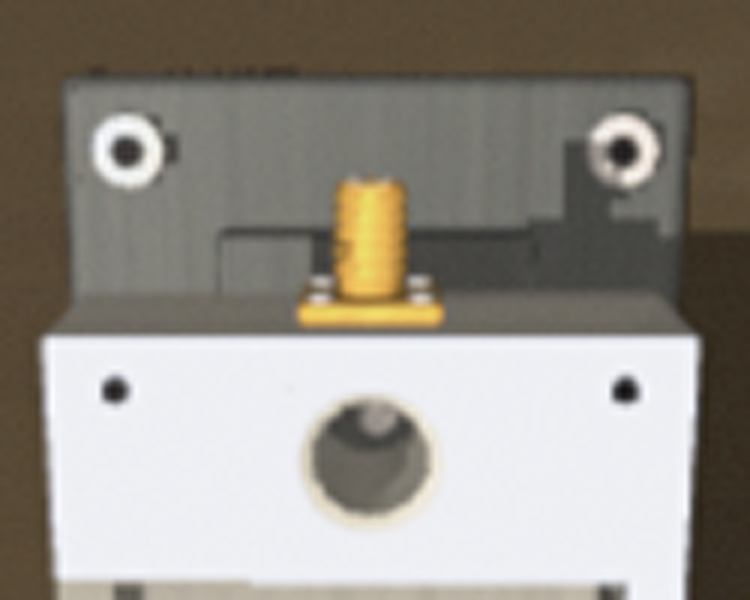

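The pin tip shows inside the hole, about 0.6 mm toward +y. I'll nudge and lower.

{"api": "send_rows", "payload": {"plan": [[0,0.0005,-0.008,0,0,0,0.5],[0,0.0005,-0.016,0,0,0,0.5],[0,0.0005,-0.024,0,0,0,0.5],[0,0.0005,-0.03,0,0,0,0.5],[0,0.0005,-0.036,0,0,0,0.5]]}}

```text
time: 8.72
position: [0.6603, 0.0928, 0.0351]
eef_rot: [-0.0, -0.0, 1.0, -0.0]
contact_force: [-0.1, -0.7, -2.3]
finger_gap: 0.6
grasp_force: 30.0
```

{"api": "send_rows", "payload": {"plan": [[0,0,-0.005,0,0,0,0.5],[0,0,-0.009,0,0,0,0.5],[0,0,-0.0115,0,0,0,0.5],[0,0,-0.013,0,0,0,0.5],[0,0,-0.013,0,0,0,0.5]]}}

```text
time: 9.35
position: [0.6604, 0.0928, 0.0227]
eef_rot: [0.0, -0.0, 1.0, -0.0]
contact_force: [-0.3, -0.7, -2.6]
finger_gap: 0.6
grasp_force: 30.0
```

{"api": "send_rows", "payload": {"plan": [[0,0,-0.0007,0,0,0,0.5],[0,0,-0.0013,0,0,0,0.5],[0,0,-0.0013,0,0,0,0.5]]}}

```text
time: 9.72
position: [0.6605, 0.0928, 0.0219]
eef_rot: [0.0, -0.0, 1.0, -0.0]
contact_force: [-0.4, 0.3, 1.1]
finger_gap: 0.599
grasp_force: 30.0
```

{"api": "send_rows", "payload": {"plan": [[0,0,0,0,0,0,0.9],[0,0,0,0,0,0,0.9],[0,0,0,0,0,0,0.9],[0,0,0.03,0,0,0,0.9],[0,0,0.08,0,0,0,1]]}}

```text
time: 10.35
position: [0.6587, 0.0928, 0.0999]
eef_rot: [-0.003, -0.0, 1.0, 0.0]
contact_force: [1.0, 0.2, 0.1]
finger_gap: 0.964
grasp_force: 0.0
```

To row units: 2.9 degrees is 0.0081.

{"api": "send_rows", "payload": {"plan": [[0,-0.02,0.05,0,0,0,1],[-0.02,-0.06,0.09,0,0,0.0081,1],[-0.04,-0.11,0.117,0,0,0.0081,1],[-0.06,-0.16,0.117,0,0,0.0081,1],[-0.0635,-0.2158,0.117,0,0,0.0081,1]]}}

```text
time: 10.98
position: [0.596, -0.124, 0.2196]
eef_rot: [0.001, -0.026, 1.0, -0.0]
contact_force: [0.2, -0.6, 0.6]
finger_gap: 0.999
grasp_force: 0.0
```

{"api": "send_rows", "payload": {"plan": [[0,0,0,0,0,0,1],[0,0,0,0,0,0,1],[0,0,0,0,0,0,1]]}}

```text
time: 11.35
position: [0.597, -0.1216, 0.2183]
eef_rot: [-0.0, -0.026, 1.0, 0.0]
contact_force: [0.3, -0.2, -0.4]
finger_gap: 0.998
grasp_force: 0.0
```

```bash
python3 - <<'E'
from h import *
w=capture('wrist');st=bot.get_state();w=capture('wrist');save(w,'wi');print(st['position'],st['time'],st['eef_rot'])
u=w2pix(w,[.657,-.12,.006],st)[0];print(u)
f=cv2.cvtColor(w['frame'],cv2.COLOR_RGB2HSV)
for (a,b) in [(u[0],u[1]-15),(u[0]+40,u[1]),(u[0],u[1]+50)]: print(f[int(b),int(a)])
print(*seg(w,u,'y',.006,st,r=50))
E
```

```text
[ 0.597  -0.1215  0.2183] 11.4 [-0.0001 -0.0265  0.9996  0.0002]
[280.0237 226.1329]
[ 26 138 251]
[ 18 101 101]
[ 24  68 251]
[ 0.6503 -0.1208] -86.9611508846283 (138.3560028076172, 126.50767517089844)
```

View pics/wi.png

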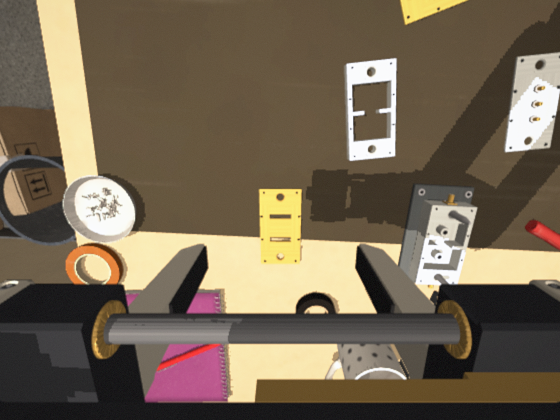

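The body is seated with both pins through it. The iris plate spans about (259,189) to (301,264). Next I'll segment it more strictly.

```bash
sed -i "s/inRange(f,(15,90,90),(35,255,255))/inRange(f,(20,105,150),(35,255,255))/" h.py; python3 - <<'E'
from h import *
st=bot.get_state();w=capture('wrist');print(st['position'])
u=w2pix(w,[.657,-.12,.006],st)[0]
print(*seg(w,u,'y',.006,st,r=45,close=15))
g=cv2.cvtColor(w['frame'],cv2.COLOR_RGB2GRAY)
print(pix2w(w,[(280.5,197),(280.5,257)],.006,st),pix2w(w,[(259,189),(301.5,189),(300.5,264),(261,264)],.006,st).mean(0))
cv2.imwrite('pics/c4.png',cv2.resize(w['frame'][175:275,240:320,::-1],None,fx=6,fy=6,interpolation=cv2.INTER_CUBIC))
E
```

```text
[ 0.5971 -0.1215  0.2183]
[ 0.659  -0.1203] 3.0144553184509277 (109.06690216064453, 57.24001693725586)
[[ 0.6155 -0.1216  0.006 ]
 [ 0.7039 -0.1169  0.006 ]] [ 0.6598 -0.1192  0.006 ]
```

{"api": "send_rows", "payload": {"plan": [[0.0624,0.0015,-0.04,0,0,0,1],[0.0624,0.0015,-0.1,0,0,0,1],[0.0624,0.0015,-0.16,0,0,0,1],[0.0624,0.0015,-0.19,0,0,0,1],[0.0624,0.0015,-0.204,0,0,0,0.75]]}}

```text
time: 12.12
position: [0.658, -0.1201, 0.0118]
eef_rot: [-0.002, -0.026, 1.0, 0.001]
contact_force: [0.3, 0.3, -0.1]
finger_gap: 0.935
grasp_force: 0.0
```

{"api": "send_rows", "payload": {"plan": [[0,0,-0.006,0,0,0,0.75],[0,0,-0.009,0,0,0,0.75],[0,0,-0.0115,0,0,0,0.75],[0,0,-0.0115,0,0,0,0.75]]}}

```text
time: 12.62
position: [0.6597, -0.1217, 0.0038]
eef_rot: [0.001, -0.026, 1.0, -0.0]
contact_force: [0.1, -0.1, 0.2]
finger_gap: 0.749
grasp_force: 0.0
```

{"api": "send_rows", "payload": {"plan": [[0,0.001,-0.001,0,0,0,0.75],[0,0.001,-0.001,0,0,0,0.5],[0,0.001,-0.001,0,0,0,0.5],[0,0.001,-0.001,0,0,0,0.5],[0,0.001,-0.001,0,0,0,0.5]]}}

```text
time: 13.25
position: [0.6593, -0.1205, 0.002]
eef_rot: [0.0, -0.026, 1.0, 0.0]
contact_force: [-0.8, 0.9, 0.7]
finger_gap: 0.595
grasp_force: 30.0
```

{"api": "send_rows", "payload": {"plan": [[0,0,0,0,0,0,0.5],[0,0,0,0,0,0,0.5]]}}

```text
time: 13.5
position: [0.6592, -0.1205, 0.002]
eef_rot: [0.0, -0.026, 1.0, 0.0]
contact_force: [-1.1, 1.0, 1.5]
finger_gap: 0.596
grasp_force: 30.0
```

To row units: -3 degrees is -0.0083.

{"api": "send_rows", "payload": {"plan": [[0,0,0.02,0,0,0,0.5],[0,0,0.06,0,0,0,0.5],[0,0.01,0.1,0,0,0,0.5],[0,0.05,0.1,0,0,-0.0083,0.5],[0,0.1,0.1,0,0,-0.0083,0.5]]}}

```text
time: 14.12
position: [0.6601, -0.0208, 0.1042]
eef_rot: [0.002, 0.002, 1.0, -0.0]
contact_force: [0.2, -0.0, -1.4]
finger_gap: 0.594
grasp_force: 30.0
```

{"api": "send_rows", "payload": {"plan": [[0,0.05,0,0,0,0,0.5],[0.001,0.095,0,0,0,0,0.5],[0.001,0.1133,0,0,0,0,0.5],[0.001,0.1133,0,0,0,0,0.5],[0.001,0.1133,0,0,0,0,0.5]]}}

```text
time: 14.75
position: [0.6605, 0.0913, 0.1021]
eef_rot: [0.0, 0.001, 1.0, -0.0]
contact_force: [-0.0, -0.0, -1.9]
finger_gap: 0.592
grasp_force: 30.0
```

{"api": "send_rows", "payload": {"plan": [[0,0,0,0,0,0,0.5],[0,0,0,0,0,0,0.5]]}}

```text
time: 15.0
position: [0.6603, 0.0915, 0.1018]
eef_rot: [-0.0, 0.001, 1.0, -0.0]
contact_force: [0.5, 0.1, -1.7]
finger_gap: 0.596
grasp_force: 30.0
```

```bash
python3 - <<'E'
from h import *
st=bot.get_state();w=capture('wrist');print(st['position'],st['eef_rot'])
f=w['frame']
cv2.imwrite('pics/c5.png',cv2.resize(f[110:230,215:350,::-1],None,fx=5,fy=5,interpolation=cv2.INTER_CUBIC))
E
```

```text
[0.6603 0.0915 0.1018] [-0.0001  0.0014  1.     -0.0001]
```

View pics/c5.png

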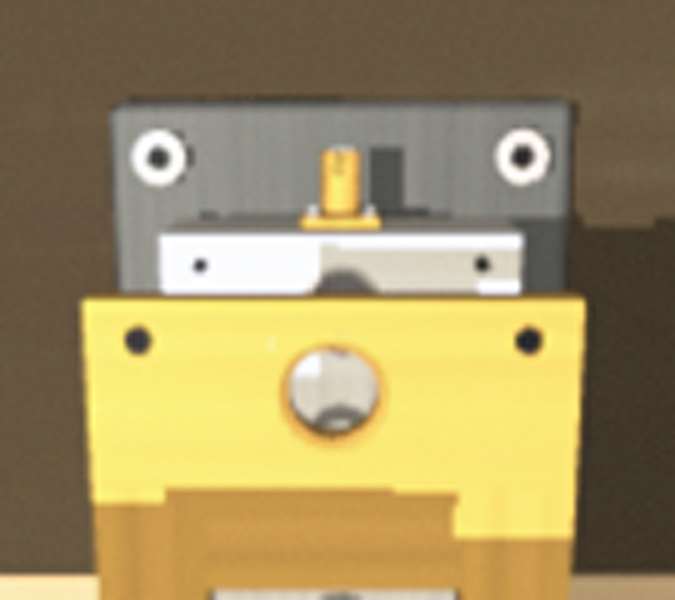

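```bash
python3 - <<'E'
from h import *
st=bot.get_state();w=capture('wrist');print(st['position'])
print(pix2w(w,[(281.2,188)],.1058,st)+[.044,0,0],pix2w(w,[(246.2,141),(319,141)],.0135,st).mean(0)+[.0639,0,0])
E
```

```text
[0.6603 0.0917 0.1018]
[[0.6599 0.0914 0.1058]] [0.6605 0.0928 0.0135]
```

Shift x by +0.5 mm and y by +1.1 mm, then lower toward the seat, with the bottom at 40 mm and the TCP near 42 mm.

{"api": "send_rows", "payload": {"plan": [[0.0005,0.0011,-0.01,0,0,0,0.5],[0.0005,0.0011,-0.02,0,0,0,0.5],[0.0005,0.0011,-0.026,0,0,0,0.5],[0.0005,0.0011,-0.031,0,0,0,0.5],[0.0005,0.0011,-0.035,0,0,0,0.5]]}}

```text
time: 15.72
position: [0.6607, 0.094, 0.0665]
eef_rot: [-0.0, 0.001, 1.0, 0.0]
contact_force: [0.1, 0.6, -1.4]
finger_gap: 0.594
grasp_force: 30.0
```

{"api": "send_rows", "payload": {"plan": [[0,0,-0.004,0,0,0,0.5],[0,0,-0.008,0,0,0,0.5],[0,0,-0.012,0,0,0,0.5],[0,0,-0.016,0,0,0,0.5],[0,0,-0.019,0,0,0,0.5]]}}

```text
time: 16.35
position: [0.6607, 0.0939, 0.0476]
eef_rot: [-0.0, 0.001, 1.0, 0.0]
contact_force: [0.0, 0.6, -1.7]
finger_gap: 0.593
grasp_force: 30.0
```

{"api": "send_rows", "payload": {"plan": [[0,-0.0007,-0.002,0,0,0,0.5],[0,-0.0007,-0.004,0,0,0,0.5],[0,-0.0007,-0.005,0,0,0,0.5],[0,-0.0007,-0.006,0,0,0,0.5],[0,-0.0007,-0.006,0,0,0,0.5]]}}

```text
time: 16.98
position: [0.6608, 0.0932, 0.042]
eef_rot: [0.0, 0.001, 1.0, 0.0]
contact_force: [0.2, -0.2, -1.4]
finger_gap: 0.592
grasp_force: 30.0
```

{"api": "send_rows", "payload": {"plan": [[0,0,-0.0007,0,0,0,0.5],[0,0,-0.0012,0,0,0,0.5],[0,0,-0.0012,0,0,0,0.5]]}}

```text
time: 17.35
position: [0.6608, 0.0932, 0.0419]
eef_rot: [0.0, 0.001, 1.0, -0.0]
contact_force: [-2.7, -0.7, 6.3]
finger_gap: 0.598
grasp_force: 30.0
```

{"api": "send_rows", "payload": {"plan": [[0,0,0,0,0,0,0.9],[0,0,0,0,0,0,0.9],[0,0,0,0,0,0,0.9],[0,0,0.02,0,0,0,0.9],[0,0,0.07,0,0,0,1]]}}

```text
time: 17.98
position: [0.6585, 0.0932, 0.1081]
eef_rot: [-0.003, 0.001, 1.0, 0.0]
contact_force: [1.2, 0.4, -0.1]
finger_gap: 0.962
grasp_force: 0.0
```

To row units: 8.6 degrees is 0.0239.

{"api": "send_rows", "payload": {"plan": [[-0.04,-0.02,0.03,0,0,0.0111,1],[-0.085,-0.045,0.06,0,0,0.0239,1],[-0.13,-0.07,0.09,0,0,0.0239,1],[-0.175,-0.095,0.107,0,0,0.0239,1],[-0.218,-0.121,0.107,0,0,0.0239,1]]}}

```text
time: 18.6
position: [0.4423, -0.0287, 0.2193]
eef_rot: [0.002, -0.075, 0.997, -0.001]
contact_force: [0.1, -1.3, -0.4]
finger_gap: 1.0
grasp_force: 0.0
```

{"api": "send_rows", "payload": {"plan": [[0,0,0,0,0,0,1],[0,0,0,0,0,0,1],[0,0,0,0,0,0,1]]}}

```text
time: 18.98
position: [0.4437, -0.0275, 0.2176]
eef_rot: [0.0, -0.075, 0.997, 0.0]
contact_force: [-0.3, 0.6, -0.3]
finger_gap: 1.001
grasp_force: 0.0
```

```bash
python3 - <<'E'
from h import *
w=capture('wrist');st=bot.get_state();w=capture('wrist');save(w,'wf');print(st['position'],st['time'],st['eef_rot'])
u=w2pix(w,[.502,-.0188,.018],st)[0];print(u)
print(*seg(w,u,'w',.018,st,r=60))
E
```

```text
[ 0.4435 -0.0274  0.2175] 19.025 [-0.0001 -0.0748  0.9972  0.0001]
[281.1961 228.9289]
[ 0.501  -0.0192] 8.704044342041016 (112.7337646484375, 57.9917106628418)
```

View pics/wf.png

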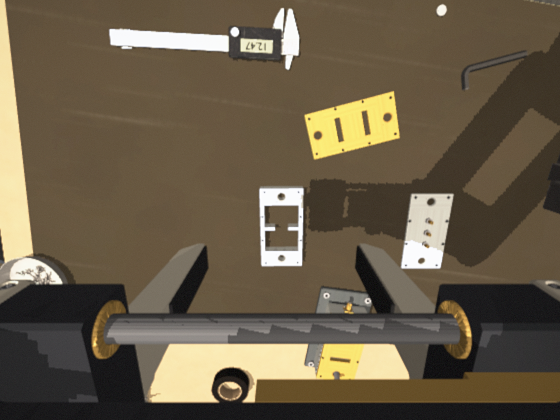

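The frame spans about (260,187) to (303,267), with holes at (281,197) and (281,258). I'll grasp it.

{"api": "send_rows", "payload": {"plan": [[0.058,0.0082,-0.04,0,0,0,1],[0.058,0.0082,-0.1,0,0,0,1],[0.058,0.0082,-0.15,0,0,0,1],[0.058,0.0082,-0.185,0,0,0,1],[0.058,0.0082,-0.2,0,0,0,0.8]]}}

```text
time: 19.7
position: [0.4996, -0.0188, 0.0152]
eef_rot: [-0.002, -0.075, 0.997, 0.001]
contact_force: [0.2, 0.3, -0.2]
finger_gap: 0.934
grasp_force: 0.0
```

{"api": "send_rows", "payload": {"plan": [[0,0,-0.006,0,0,0,0.75],[0,0,-0.0115,0,0,0,0.75],[0,0,-0.0115,0,0,0,0.75],[0,0,-0.0115,0,0,0,0.5],[0,0,-0.0115,0,0,0,0.5]]}}

```text
time: 20.32
position: [0.5012, -0.0197, 0.0069]
eef_rot: [0.001, -0.074, 0.997, -0.0]
contact_force: [-1.1, -0.1, 3.4]
finger_gap: 0.6
grasp_force: 30.0
```

{"api": "send_rows", "payload": {"plan": [[0,0,0,0,0,0,0.5],[0,0,0,0,0,0,0.5],[0,0,0,0,0,0,0.5]]}}

```text
time: 20.7
position: [0.5012, -0.0197, 0.0068]
eef_rot: [0.001, -0.074, 0.997, -0.0]
contact_force: [-0.1, 0.6, 5.3]
finger_gap: 0.597
grasp_force: 30.0
```

To row units: -8.6 degrees is -0.0239.

{"api": "send_rows", "payload": {"plan": [[0,0,0.02,0,0,0,0.5],[0,0,0.06,0,0,0,0.5],[0.02,0.01,0.1,0,0,0,0.5],[0.06,0.04,0.1,0,0,-0.0239,0.5],[0.105,0.075,0.1,0,0,-0.0239,0.5]]}}

```text
time: 21.32
position: [0.6069, 0.0556, 0.107]
eef_rot: [0.001, 0.002, 1.0, -0.0]
contact_force: [1.3, 0.1, -0.9]
finger_gap: 0.595
grasp_force: 30.0
```

{"api": "send_rows", "payload": {"plan": [[0.035,0.025,0,0,0,0,0.5],[0.0544,0.0377,0,0,0,0,0.5],[0.0544,0.0377,0,0,0,0,0.5],[0.0544,0.0377,0,0,0,0,0.5],[0.0544,0.0377,0,0,0,0,0.5]]}}

```text
time: 21.95
position: [0.6592, 0.0924, 0.1061]
eef_rot: [-0.0, 0.001, 1.0, -0.0]
contact_force: [0.4, -0.0, -1.5]
finger_gap: 0.601
grasp_force: 30.0
```

{"api": "send_rows", "payload": {"plan": [[0,0,0,0,0,0,0.5],[0,0,0,0,0,0,0.5]]}}

```text
time: 22.2
position: [0.66, 0.0927, 0.1065]
eef_rot: [0.0, 0.001, 1.0, -0.0]
contact_force: [-0.1, -0.2, -1.0]
finger_gap: 0.602
grasp_force: 30.0
```

```bash
python3 - <<'E'
from h import *
st=bot.get_state();w=capture('wrist');print(st['position'],st['eef_rot'])
f=w['frame']
cv2.imwrite('pics/c6.png',cv2.resize(f[110:230,215:350,::-1],None,fx=5,fy=5,interpolation=cv2.INTER_CUBIC))
E
```

```text
[0.66   0.0927 0.1065] [ 0.0001  0.0009  1.     -0.    ]
```

View pics/c6.png

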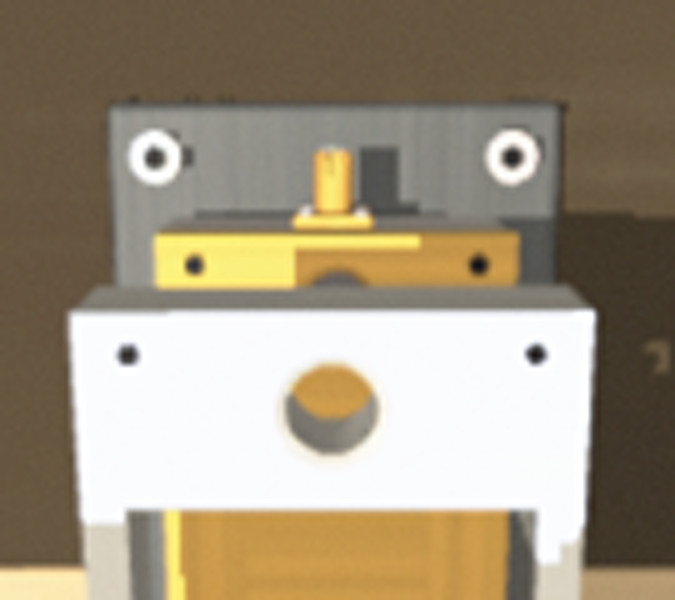

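The iris is seated. The frame hole is at crop (332,408) and the screws are at (154,157) and (511,157).

```bash
python3 - <<'E'
from h import *
st=bot.get_state();w=capture('wrist');print(st['position'])
print(pix2w(w,[(281.0,191.2)],.1177,st)+[.044,0,0],pix2w(w,[(245.4,141),(316.8,141)],.0135,st).mean(0)+[.0639,0,0])
E
```

```text
[0.66   0.0928 0.1064]
[[0.6596 0.0923 0.1177]] [0.6606 0.0925 0.0135]
```

{"api": "send_rows", "payload": {"plan": [[0.0008,0.0002,-0.01,0,0,0,0.5],[0.0008,0.0002,-0.02,0,0,0,0.5],[0.0008,0.0002,-0.026,0,0,0,0.5],[0.0008,0.0002,-0.031,0,0,0,0.5],[0.0008,0.0002,-0.036,0,0,0,0.5]]}}

```text
time: 22.92
position: [0.661, 0.0933, 0.0698]
eef_rot: [0.0, 0.001, 1.0, -0.0]
contact_force: [0.2, 0.3, -0.9]
finger_gap: 0.6
grasp_force: 30.0
```

{"api": "send_rows", "payload": {"plan": [[0,0,-0.004,0,0,0,0.5],[0,0,-0.008,0,0,0,0.5],[0,0,-0.011,0,0,0,0.5],[0,0,-0.013,0,0,0,0.5],[0,0,-0.0145,0,0,0,0.5]]}}

```text
time: 23.55
position: [0.661, 0.0933, 0.0556]
eef_rot: [0.0, 0.001, 1.0, -0.0]
contact_force: [0.2, -0.2, -1.6]
finger_gap: 0.599
grasp_force: 30.0
```

{"api": "send_rows", "payload": {"plan": [[0,0,-0.001,0,0,0,0.5],[0,0,-0.002,0,0,0,0.5],[0,0,-0.003,0,0,0,0.5],[0,0,-0.0035,0,0,0,0.5],[0,0,-0.0035,0,0,0,0.5]]}}

```text
time: 24.18
position: [0.661, 0.0933, 0.0529]
eef_rot: [0.0, 0.001, 1.0, -0.0]
contact_force: [-2.0, 0.0, 5.3]
finger_gap: 0.605
grasp_force: 30.0
```

{"api": "send_rows", "payload": {"plan": [[0,0,0,0,0,0,0.9],[0,0,0,0,0,0,0.9],[0,0,0,0,0,0,0.9],[0,0,0.02,0,0,0,0.9],[0,0,0.07,0,0,0,1]]}}

```text
time: 24.8
position: [0.6588, 0.0933, 0.1196]
eef_rot: [-0.003, 0.001, 1.0, 0.0]
contact_force: [-0.1, -0.3, 0.5]
finger_gap: 0.964
grasp_force: 0.0
```

To row units: 8.5 degrees is 0.0236.

{"api": "send_rows", "payload": {"plan": [[-0.045,0.015,0.03,0,0,0.0111,1],[-0.095,0.032,0.06,0,0,0.0236,1],[-0.145,0.05,0.08,0,0,0.0236,1],[-0.195,0.065,0.095,0,0,0.0236,1],[-0.238,0.079,0.095,0,0,0.0236,1]]}}

```text
time: 25.42
position: [0.4219, 0.1729, 0.2185]
eef_rot: [0.002, -0.074, 0.997, 0.0]
contact_force: [-1.4, -0.3, 0.0]
finger_gap: 0.998
grasp_force: 0.0
```

{"api": "send_rows", "payload": {"plan": [[0,0,0,0,0,0,1],[0,0,0,0,0,0,1],[0,0,0,0,0,0,1]]}}

```text
time: 25.8
position: [0.4241, 0.172, 0.217]
eef_rot: [0.0, -0.073, 0.997, -0.0]
contact_force: [1.0, 0.3, -0.3]
finger_gap: 1.003
grasp_force: 0.0
```

```bash
python3 - <<'E'
from h import *
w=capture('wrist');st=bot.get_state();w=capture('wrist');save(w,'wc');print(st['position'],st['time'],st['eef_rot'])
u=w2pix(w,[.4822,.1809,.006],st)[0];print(u)
print(*seg(w,u,'w',.006,st,r=60))
E
```

```text
[0.424  0.1719 0.2169] 25.85 [-0.0001 -0.0731  0.9973 -0.0001]
[281.6671 225.8133]
[0.4818 0.1814] 8.382861137390137 (111.10784912109375, 57.91851043701172)
```

View pics/wc.png

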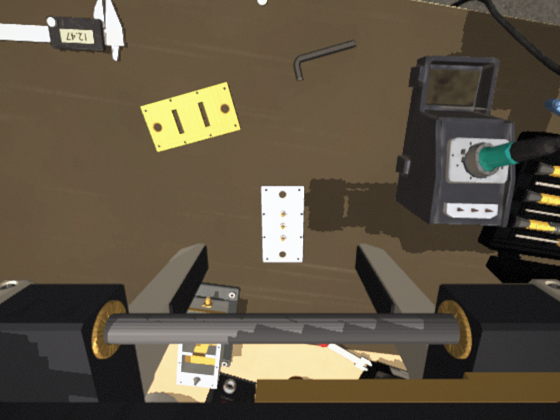

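The cover spans about (262,187) to (304,262), screws up, and the area round it is clear. I'll grasp it.

{"api": "send_rows", "payload": {"plan": [[0.058,0.0095,-0.04,0,0,0,1],[0.058,0.0095,-0.1,0,0,0,1],[0.058,0.0095,-0.15,0,0,0,1],[0.058,0.0095,-0.185,0,0,0,1],[0.058,0.0095,-0.2,0,0,0,0.8]]}}

```text
time: 26.52
position: [0.4799, 0.1813, 0.0147]
eef_rot: [-0.002, -0.073, 0.997, -0.0]
contact_force: [-1.1, -1.2, 0.6]
finger_gap: 0.934
grasp_force: 0.0
```

{"api": "send_rows", "payload": {"plan": [[0,0,-0.006,0,0,0,0.75],[0,0,-0.01,0,0,0,0.75],[0,0,-0.0135,0,0,0,0.75],[0,0,-0.0135,0,0,0,0.75],[0,0,-0.0135,0,0,0,0.75]]}}

```text
time: 27.15
position: [0.4813, 0.1819, 0.0042]
eef_rot: [0.001, -0.074, 0.997, 0.0]
contact_force: [0.1, -0.6, -0.8]
finger_gap: 0.751
grasp_force: 0.0
```

{"api": "send_rows", "payload": {"plan": [[0.0005,0,-0.0018,0,0,0,0.75],[0.0005,0,-0.0018,0,0,0,0.5],[0.0005,0,-0.0018,0,0,0,0.5],[0.0005,0,-0.0018,0,0,0,0.5],[0.0005,0,-0.0018,0,0,0,0.5]]}}

```text
time: 27.78
position: [0.4814, 0.1818, 0.0019]
eef_rot: [-0.0, -0.074, 0.997, -0.0]
contact_force: [0.4, -0.1, 0.1]
finger_gap: 0.592
grasp_force: 30.0
```

{"api": "send_rows", "payload": {"plan": [[0,0,0,0,0,0,0.5],[0,0,0,0,0,0,0.5]]}}

```text
time: 28.02
position: [0.4814, 0.1818, 0.0019]
eef_rot: [0.0, -0.074, 0.997, -0.0]
contact_force: [-0.0, 0.1, 0.5]
finger_gap: 0.593
grasp_force: 30.0
```

To row units: -8.5 degrees is -0.0236.

{"api": "send_rows", "payload": {"plan": [[0,0,0.02,0,0,0,0.5],[0,0,0.06,0,0,0,0.5],[0.02,-0.01,0.1,0,0,0,0.5],[0.06,-0.03,0.1,0,0,-0.0236,0.5],[0.11,-0.055,0.1,0,0,-0.0236,0.5]]}}

```text
time: 28.65
position: [0.5921, 0.1269, 0.1028]
eef_rot: [0.0, 0.001, 1.0, 0.0]
contact_force: [0.3, 0.2, -0.6]
finger_gap: 0.594
grasp_force: 30.0
```

{"api": "send_rows", "payload": {"plan": [[0.04,-0.02,0,0,0,0,0.5],[0.0691,-0.0338,0,0,0,0,0.5],[0.0691,-0.0338,0,0,0,0,0.5],[0.0691,-0.0338,0,0,0,0,0.5],[0.0691,-0.0338,0,0,0,0,0.5]]}}

```text
time: 29.28
position: [0.6594, 0.0938, 0.1018]
eef_rot: [-0.001, 0.0, 1.0, 0.0]
contact_force: [0.1, 0.6, -0.6]
finger_gap: 0.594
grasp_force: 30.0
```

{"api": "send_rows", "payload": {"plan": [[0,0,0,0,0,0,0.5],[0,0,0,0,0,0,0.5]]}}

```text
time: 29.52
position: [0.6603, 0.0934, 0.1022]
eef_rot: [0.0, 0.0, 1.0, -0.0]
contact_force: [0.2, 0.4, -1.3]
finger_gap: 0.596
grasp_force: 30.0
```

```bash
python3 - <<'E'
from h import *
st=bot.get_state();w=capture('wrist');print(st['position'],st['eef_rot'])
f=w['frame']
cv2.imwrite('pics/c7.png',cv2.resize(f[110:230,215:350,::-1],None,fx=5,fy=5,interpolation=cv2.INTER_CUBIC))
E
```

```text
[0.6603 0.0934 0.1022] [ 0.0001  0.0003  1.     -0.    ]
```

View pics/c7.png

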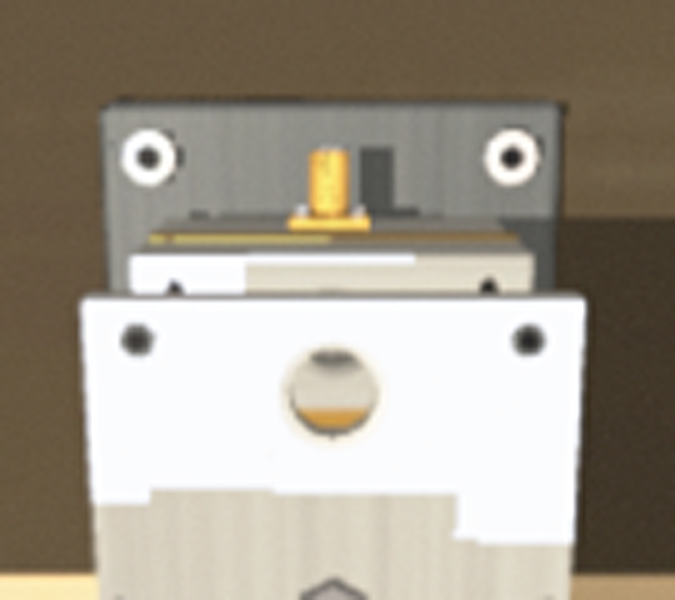

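{"api": "send_rows", "payload": {"plan": [[0.0006,-0.0004,-0.01,0,0,0,0.5],[0.0006,-0.0004,-0.018,0,0,0,0.5],[0.0006,-0.0004,-0.024,0,0,0,0.5],[0.0006,-0.0004,-0.028,0,0,0,0.5],[0.0006,-0.0004,-0.031,0,0,0,0.5]]}}

```text
time: 30.2
position: [0.6611, 0.0926, 0.0705]
eef_rot: [-0.0, 0.001, 1.0, -0.0]
contact_force: [0.1, -0.7, -0.7]
finger_gap: 0.595
grasp_force: 30.0
```

{"api": "send_rows", "payload": {"plan": [[0,0,-0.0015,0,0,0,0.5],[0,0,-0.003,0,0,0,0.5],[0,0,-0.004,0,0,0,0.5],[0,0,-0.0045,0,0,0,0.5]]}}

```text
time: 30.7
position: [0.6612, 0.0926, 0.0664]
eef_rot: [0.0, 0.001, 1.0, 0.0]
contact_force: [-0.2, -0.7, -1.4]
finger_gap: 0.597
grasp_force: 30.0
```

{"api": "send_rows", "payload": {"plan": [[0,0,-0.0008,0,0,0,0.5],[0,0,-0.0014,0,0,0,0.5],[0,0,-0.0014,0,0,0,0.5]]}}

```text
time: 31.08
position: [0.6612, 0.0926, 0.0658]
eef_rot: [0.0, 0.001, 1.0, -0.0]
contact_force: [-2.7, 0.1, 5.2]
finger_gap: 0.597
grasp_force: 30.0
```

Seated at the expected height with a light contact force. I'll release, retreat and check.

{"api": "send_rows", "payload": {"plan": [[0,0,0,0,0,0,0.9],[0,0,0,0,0,0,0.9],[0,0,0,0,0,0,0.9],[0,0,0.03,0,0,0,0.9],[0,0,0.08,0,0,0,1]]}}

```text
time: 31.7
position: [0.6596, 0.0926, 0.1433]
eef_rot: [-0.003, 0.001, 1.0, 0.0]
contact_force: [0.9, 0.5, 0.4]
finger_gap: 0.962
grasp_force: 0.0
```

{"api": "send_rows", "payload": {"plan": [[-0.03,-0.02,0.05,0,0,0,1],[-0.06,-0.05,0.08,0,0,0,1],[-0.1,-0.08,0.08,0,0,0,1],[-0.15,-0.1,0.08,0,0,0,1],[-0.15,-0.1,0.08,0,0,0,1]]}}

```text
time: 32.33
position: [0.5078, -0.0081, 0.2249]
eef_rot: [-0.001, 0.002, 1.0, 0.0]
contact_force: [1.2, -0.4, 0.6]
finger_gap: 1.005
grasp_force: 0.0
```

```bash
python3 - <<'E'
from h import *
st=bot.get_state();w=capture('wrist');s=capture('side')
u,v=w2pix(w,[.661,.092,.06],st)[0].astype(int);print(u,v,st['position'])
a=w['frame'][max(0,v-65):v+65,max(0,u-50):u+50];b=s['frame'][160:240,280:380]
a=cv2.resize(a,(300,390));b=cv2.resize(b,(490,390),interpolation=cv2.INTER_CUBIC)
cv2.imwrite('pics/end.png',np.hstack([a,b])[:,:,::-1])
E
```

```text
357 305 [ 0.5078 -0.0081  0.2249]
```

View pics/end.png

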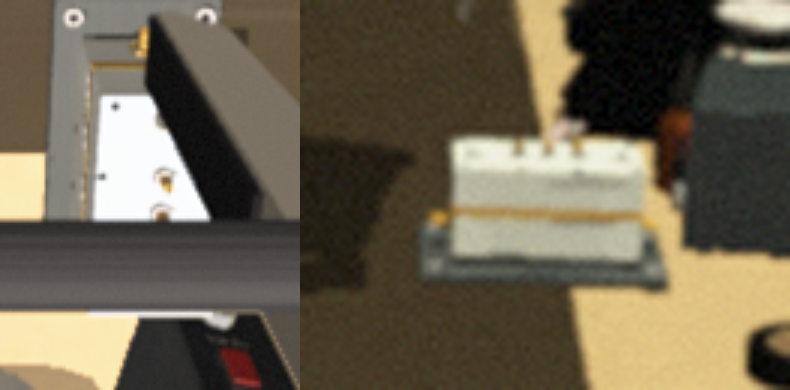

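The side view shows the stack square and flush on the jig, in order: body, brass iris, frame, then cover with its screws up.

```bash
python3 -c "
from bench import job;print(job.job_done())"
```

```text
the job is handed in; nothing more can be done
None
```

The filter is stacked on the jig in the order asked: body, iris plate (the one farthest from the base), frame, then cover with its screws up. All four parts are over both pins and flat, and the job was handed in at about 32 s.

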